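# Clip a roughness reference plate into the tester's holder

## Task

Load the steel reference plate into the roughness tester's holder: lift the spring clip by its black ball until it stays up by itself, slide the plate, plain end first and ruled patch up, in between the guide strips beneath the clip, and press it lightly but fully home against the brass stop. Then bring the clip down under control until its nose rests on the plate and let go; never let the clip snap down onto the plate, never ram the plate against the stop or the holder, and leave the small wooden case and the ring weights where they are.

Things in the scene. Friction and masses are not known exactly. Their poses are not given: they have to be found in the camera images.
- holder: Fixed unit: black granite slab (210 x 230 mm, top at z 40 mm) with an aluminium plate holder; grey drive unit parked on its +y side (y 64 to 110 mm, top at z 76 mm). Origin on the bench, on the holder's centre line; x = the way the plate is pushed in, y left of it, z up. The plate slides on a level slideway at z = 60 mm: free-standing tongue, then between guide strips to a brass stop.
- tongue (a point): Middle of the top of the loading tongue, 72 x 26 mm, at holder x -44 mm, z 60 mm; it runs from x -80 to -8 mm. The plate overhangs it by 7 mm each side, so fingers can hold the plate's edges beside it; 20 mm clear below, down to the slab. The slideway runs on at the same height through a wide bed (86 mm, 1 mm lower) from x = -8 mm.
- mouth (a point): On the plate's bearing surface where the two steel guide strips begin (holder x -8, z 60 mm). Strips 6 mm high, 43 mm apart inside, to x = +24 mm; flares widen their mouth to 49 mm at x -20 mm. Behind, under the clip's arm, a rigid brass stop bar 8 mm high lies square across: its face is clamped anywhere from x 26 to 46 mm, not measured; see or feel it. Press it with 2 to 8 N.
- clip (a joint): Clip angle, rad. 0 = down on the empty holder (nose 2 mm above the slideway); about 0.08 = on the plate; 0.9 = fully up, at its limit. Coil springs work over centre: below about 0.55 they pull it down (3 N at nose or ball, fading towards 0.55), above it they pull it up and it stays up. Let go below 0.5 it snaps down hard; going down it pulls on the hand until the nose bears on the plate.
- pivot (a point): Middle of the clip's hinge pin: holder x 85, z 81 mm, pin along the holder's y. From here the steel arm, 14 mm wide, reaches towards the holder's -x, over the stop; growing angle lifts its free end.
- ball (a point): Centre of the clip's black ball knob, 20 mm across, on an 8 mm stem. At clip angle q it lies 68 cos q - 28 sin q mm from the pivot towards holder -x and 68 sin q + 28 cos q mm above it; at q = 0 its centre stands 25 mm above the arm. Fingers closing along the holder's y can pinch it from above; it can turn between them.
- nose (a point): Lowest point of the white nose pad (14 mm wide) under the clip's free end, which presses on the plate: 73 mm from the pivot towards holder -x and 19 mm below it at angle 0. When down it stands at holder x 12 mm. It must not strike or press the plate hard (under 15 N).
- plate: Flat bright steel reference plate, 100 x 40 x 8 mm, 0.2 to 0.31 kg; copper-coloured ruled patch 34 x 30 mm on top, 14 mm from the middle towards the trailing end. Origin: centre of its underside; x along the 100 mm length to the plain end, which goes in first; z up. Starts patch up on a 3 mm rubber mat, left or right. When home its last 46 to 66 mm stand out of the strips, over the tongue.
- plate_lead (a point): Middle of the plate's plain end face: 50 mm from the plate's centre along its x, at half its thickness (4 mm).
- case: Small wooden case, 55 x 34 x 31 mm, loose on the granite at the holder's -y side, at least 65 mm from the centre line. Origin: centre of its underside. Leave alone.
- weight0: Loose steel ring weight, 60 mm across, 12 mm high, in a red tray (150 x 110 x 22 mm) on the other side from the mat. Origin: centre of its underside. Leave alone.
- weight1: Second such ring weight in the tray. Leave alone.
Not all that is in view belongs to the job. Leave any purple look-alike of the plate alone.

How it is judged:
By the outcome, as a careful person would: the job done as asked, in the order asked, and still so for the second after the job is handed in, with the robot touching nothing.
It also fails if it takes over 72 s, if anything falls off the work surface, if the arm or the gripper's body presses on something with over 40 N, if the wrist force passes 120 N, or if a joint passes its speed limit or range.

## Robot

A 6-joint arm with a two-finger parallel gripper is mounted at the origin on the work surface. World frame = base frame: x ahead of the robot, y to its left, z up, the work surface at z = 0. Lengths are in mm, angles in rad, forces in N, time in s.
With the tool pointing down it reaches from about 300 to 775 mm from the base axis. Payload 14.6 kg.
Tool frame: the origin (TCP) lies midway between the tips of the shut fingers; the grasp point (between the pads) lies 19 mm behind it; z points along the fingers, y is the line along which they close (so a half turn about z gives the same grasp; the last joint's range is limited). The gripper opens to 94 mm and grips with 3 to 60 N. Pads are 16 mm wide; open, the fingers measure 119 mm over their backs; the gripper's body (75 mm by 177 mm) begins 78 mm behind the grasp point.
Start: joints at [1.201, 0.3, 1.521, -0, 1.321, -0.067], TCP at [164.004, 524.968, 205.446] pointing down, gripper open.
Joint ranges: [-3.03, 3.03], [-0.79, 2.21], [0.23, 2.52], [-1.04, 4.18], [0, 3.07], [-2.55, 2.55]. Speed limits (rad/s): [2.22, 2.22, 2.57, 3.14, 3.14, 3.14].

## Interface

Orientations are given as [roll, pitch, yaw] about the fixed x, y, z axes, in that order (R = Rz(yaw) Ry(pitch) Rx(roll)).
In Python, from cell import manip, camera gives the robot as it stands.
- The arm moves only by the tool move_arm, never from a script. Its arguments are lists of equal length, an entry for each row: "dp": the shift along the world's x, y, z in mm, a list of three; "rotation": the turn, a rotation vector about the world's x, y, z in rad, a list of three; "hand": the opening, from 0 (shut) to 1 (fully open). A call has 1 to 10 rows; each row shifts and turns the commanded pose from where the row before left it; what a row does not reach is not made up. A row lasts 1/8 s, in which the tool goes at most 62.5 mm and 10.7 degrees, less where a joint would pass 70% of its speed; a pose out of reach is approached as far as the arm can. A call with a gripper value outside its range is refused whole. The fingers move at their own pace and stop on an object; "newtons" is the grip in N (left out, the last holds). Time passes only in rows, so rows that do not move let the fingers close. It gives the time, the measured TCP pose, the force, the opening and the grip force at its end, in the units of the state.
- manip.read_state(): the state, without advancing time (a new reading comes with each control period).
- camera(name): name is "side" or "top" or "wrist"; returns a dict with "image" (400x640x3 uint8, red, green, blue), "fx", "fy", "cx", "cy" (pixels), "R" (3x3) and "t" (3): a world point X has camera coordinates R X + t; the wrist camera has in their place "mount" (4x4, takes a point from camera to tool coordinates, whose origin is the TCP and whose axes are the flange's). Camera axes: x right, y down, z forward; pixel columns grow to the right and rows downward; lengths in mm; the calibration is good to about 2 mm. A picture is of the moment at which its call begins: read the wrist's pose just before it. There is no depth.
- manip.sign_off(): hands the job in; it is judged then, once.
The state is a dict: "clock": time; "joints": joint angles; "qd": joint speeds; "effort": joint torques, N m; "eef_pos": TCP position; "eef_rot": TCP orientation; "wrist_force": force on the tool from outside, world axes, zero at the start; "moment": the same for the moment, N m; "finger_gap": finger opening in mm; "finger_force": force on a finger pad.
Only numpy, scipy, OpenCV 4.12 (cv2) and the standard library are available. Lean on these libraries where they do the work, as an engineer would, in place of code of your own. Each camera call takes 0.05 s, during which the arm holds its last target. There are 200 camera calls.

## Working session

There is one attempt and no reset: what is moved stays moved. The work goes in short steps, Python scripts to look and compute and a tool call to move; the robot and the scene stay as the last step left them, time stands still between calls to the robot, and variables do not carry over. Pictures are saved under pics/ and viewed, at most 10 in all, crops included, and the job is handed in when it is done.

Besides the shell and the picture viewer there is one more tool, called after "Request:" as name(argument=value, ...), one argument or row to a line, values as JSON. move_arm: Moves the arm, as the interface text tells. Its arguments: {"type":"object","properties":{"dp":{"type":"array","items":{"type":"array","items":{"type":"number"}}},"rotation":{"type":"array","items":{"type":"array","items":{"type":"number"}}},"hand":{"type":"array","items":{"type":"number"}},"newtons":{"type":"number"}},"required":["dp","rotation","hand"]}

```bash
mkdir -p pics; ls
cat > h.py <<'E'
import numpy as np,cv2
from cell import manip,camera
def snap(n,f):
    c=camera(n); cv2.imwrite('pics/'+f,c['image'][:,:,::-1]); np.savez('pics/'+f+'.npz',**c); return c
def ray(c,u,v,z):
    R=np.array(c['R']);t=np.array(c['t']); o=-R.T@t
    d=R.T@np.array([(u-c['cx'])/c['fx'],(v-c['cy'])/c['fy'],1.]); return o+d*(z-o[2])/d[2]
def proj(c,X):
    p=np.array(c['R'])@np.array(X,float)+np.array(c['t']); return np.array([c['fx']*p[0]/p[2]+c['cx'],c['fy']*p[1]/p[2]+c['cy']])
E
python3 -c "
from h import *
for n in('top','side'):
  c=snap(n,n+'0.png'); print(n,c['fx'],np.round(-np.array(c['R']).T@np.array(c['t'])))
print(manip.read_state())"
```

```text
pics
top 463.20452975941566 [ 397.  -50. 1293.]
side 403.33401725859284 [ 296. -995.  628.]
{'clock': 0.1, 'joints': array([ 1.20142510e+00,  3.00382496e-01,  1.52154753e+00, -1.05285979e-05,
        1.32069334e+00, -6.65840123e-02]), 'qd': array([ 0.00064022, -0.00127653, -0.00235648,  0.00166607,  0.00102009,
        0.00061552]), 'effort': array([ 2.65984942e-03, -5.32643366e+01, -3.53281546e+01,  7.10636401e-02,
        2.34632904e-02, -6.97317114e-05]), 'eef_pos': array([163.90801299, 524.75099955, 204.94912132]), 'eef_rot': array([-3.14056354e+00, -5.84029715e-05,  2.83880802e+00]), 'wrist_force': array([-0.26579843,  0.62942595, -0.34385415]), 'moment': array([-0.02817093, -0.02985443,  0.04594411]), 'finger_force': 0.0, 'finger_gap': 93.91692527403531}
```

View pics/top0.png

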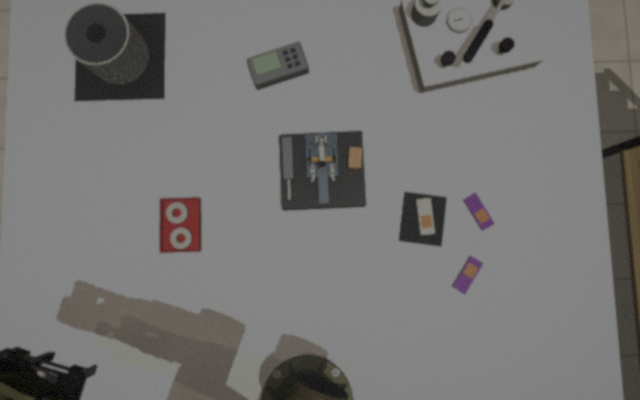

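View pics/side0.png

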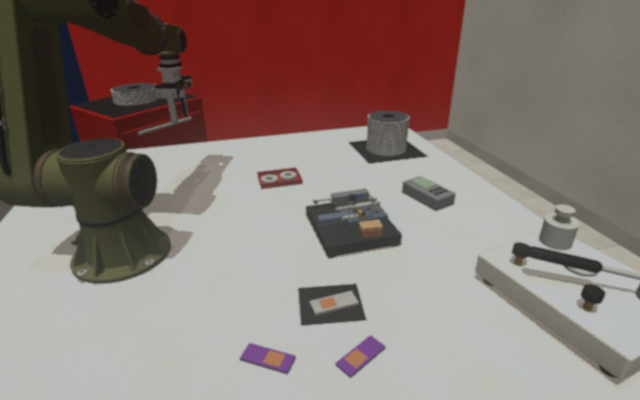

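The top view shows the holder at about (322,170) px, the mat and plate at (425,217) with its plain end towards +x, and the case on the right of the slab at (355,157). The side view agrees. Next I'll get coarse poses.

```bash
cat > a.py <<'E'
from h import *
c=dict(np.load('pics/top0.png.npz')); im=c['image'].astype(int)
def big(m,r):
    k=np.zeros(m.shape,np.uint8); u0,v0,u1,v1=r; k[v0:v1,u0:u1]=m[v0:v1,u0:u1]
    k=cv2.morphologyEx(k,cv2.MORPH_CLOSE,np.ones((3,3)))
    cs,_=cv2.findContours(k,cv2.RETR_EXTERNAL,cv2.CHAIN_APPROX_NONE); return max(cs,key=cv2.contourArea)
g=im.sum(2)/3
for n,m,r,z in(('slab',g<75,(265,115,385,225),40),('mat',g<75,(390,180,455,255),3),('plate',(g>85),(408,190,440,240),11)):
    b=cv2.boxPoints(cv2.minAreaRect(big(m.astype(np.uint8),r))); w=np.array([ray(c,*p,z)[:2] for p in b])
    print(n,b.round(1).tolist(),w.round(1).tolist(),w.mean(0).round(1),np.hypot(*(w-np.roll(w,1,0)).T).round(1),np.degrees(np.arctan2(*(w-np.roll(w,1,0))[:,::-1].T)).round(1))
w=dict(np.load('pics/top0.png.npz')); 
c=camera('wrist'); print(np.array(c['mount']).round(3),c['fx'])
E
python3 a.py
```

```text
slab [[278.29998779296875, 134.6999969482422], [361.5, 130.89999389648438], [365.0, 205.89999389648438], [281.70001220703125, 209.6999969482422]] [[722.4, 60.6], [727.0, -169.6], [518.7, -171.7], [514.2, 54.7]] [620.6 -56.5] [208.3 230.2 208.3 226.5] [   1.6  -88.9 -179.4   91.1]
mat [[398.8999938964844, 240.60000610351562], [404.5, 192.0], [446.1000061035156, 196.8000030517578], [440.5, 245.39999389648438]] [[423.0, -265.8], [558.5, -287.4], [541.9, -403.2], [406.7, -380.5]] [ 482.5 -334.2] [115.8 137.2 117.  137. ] [ 81.9  -9.  -98.2 170.5]
plate [[415.5, 198.8000030517578], [430.3999938964844, 197.0], [434.79998779296875, 233.39999389648438], [419.8999938964844, 235.1999969482422]] [[537.6, -315.7], [541.5, -357.4], [440.0, -364.4], [436.1, -323.1]] [ 488.8 -340.1] [101.7  41.8 101.8  41.5] [   4.1  -84.6 -176.    95.3]
[[ 1.0000e-03 -9.6100e-01 -2.7800e-01  8.1319e+01]
 [ 1.0000e+00  1.0000e-03 -0.0000e+00  6.2300e-01]
 [ 1.0000e-03 -2.7800e-01  9.6100e-01 -1.8034e+02]
 [ 0.0000e+00  0.0000e+00  0.0000e+00  1.0000e+00]] 331.1265503541603
```

Request:
move_arm(
  dp=[
    [30,-41,0],
    [30,-41,0],
    [30,-41,0],
    [30,-41,0],
    [30,-41,0],
    [30,-41,0],
    [30,-41,0],
    [30,-41,0],
    [30,-41,0],
    [30,-41,0],
  ],
  rotation=[
    [0,0,0.023],
    [0,0,0.023],
    [0,0,0.023],
    [0,0,0.023],
    [0,0,0.023],
    [0,0,0.023],
    [0,0,0.023],
    [0,0,0.023],
    [0,0,0.023],
    [0,0,0.023],
  ],
  hand=[1,1,1,1,1,1,1,1,1,1],
)

```text
clock: 1.4
eef_pos: [464.7, 113.4, 205.4]
eef_rot: [3.142, -0.0, 3.069]
wrist_force: [0.2, 0.8, 0.5]
finger_gap: 94.2
finger_force: 0.0
```

Request:
move_arm(
  dp=[
    [30,-42,0],
    [30,-42,0],
    [30,-42,0],
    [30,-42,0],
    [0,0,0],
    [0,0,0],
  ],
  rotation=[
    [0,0,0.023],
    [0,0,0.023],
    [0,0,0.023],
    [0,0,0.023],
    [0,0,0],
    [0,0,0],
  ],
  hand=[1,1,1,1,1,1],
)

```text
clock: 2.15
eef_pos: [583.6, -52.6, 205.1]
eef_rot: [3.141, -0.001, -3.123]
wrist_force: [-0.1, -0.2, 0.5]
finger_gap: 93.9
finger_force: 0.0
```

```bash
cat >> h.py <<'E'
from scipy.spatial.transform import Rotation as Rn
def wsnap(f):
    s=manip.read_state(); c=camera('wrist'); M=np.array(c['mount'])
    R=Rn.from_euler('xyz',s['eef_rot']).as_matrix()@M[:3,:3]; o=np.array(s['eef_pos'])+Rn.from_euler('xyz',s['eef_rot']).as_matrix()@M[:3,3]
    c['R']=R.T; c['t']=-R.T@o; cv2.imwrite('pics/'+f,c['image'][:,:,::-1]); np.savez('pics/'+f+'.npz',**c)
    for k in('clock','eef_pos','eef_rot','wrist_force','joints'): print(k,np.round(s[k],3))
    return c
E
python3 -c "
from h import *
wsnap('w1.png')"
```

```text
clock 2.15
eef_pos [583.604 -52.599 205.056]
eef_rot [ 3.141e+00 -1.000e-03 -3.123e+00]
wrist_force [-0.13  -0.234  0.506]
joints [-0.152  0.381  1.414  0.     1.348 -1.742]
```

View pics/w1.png

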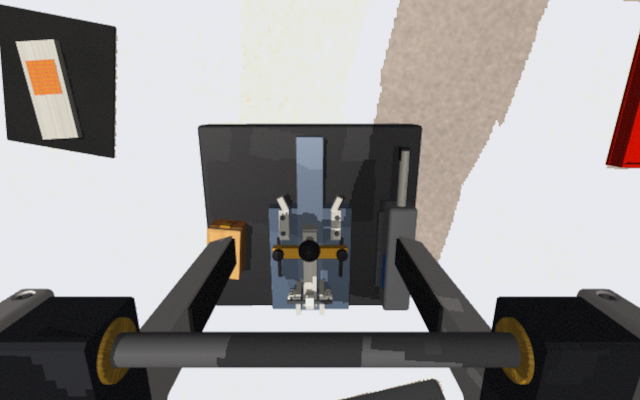

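The wrist view shows the tongue at (310,170), flares at (283,202) and (337,202), the gold stop bar near row 250, the ball at (309,251), and the plate at the upper left. I'll enlarge the holder.

```bash
python3 -c "
from h import *
im=cv2.imread('pics/w1.png')[125:320,240:380]; cv2.imwrite('pics/w1c.png',cv2.resize(im,None,fx=3,fy=3,interpolation=cv2.INTER_CUBIC))"
```

```text
(no output)
```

View pics/w1c.png

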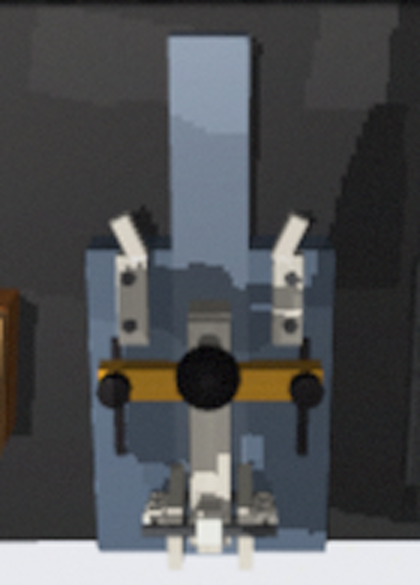

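The crop shows the tongue's front corners at crop (168,36) and (249,36), the bed front at row 249, the stop's front edge at row ~361, and the ball at (207,377).

```bash
cat > b.py <<'E'
from h import *
c=dict(np.load('pics/w1.png.npz')); f=lambda u,v,z:ray(c,240+u/3-.33,125+v/3-.33,z)
P={'tf':((168,36,60),(249,36,60),-80),'tb':((171,245,60),(247,245,60),-8),'bf':((86,250,59),(333,250,59),-8),'strip':((141,343,66),(276,343,66),24),'stop':((98,362,68),(322,362,68),None),'nose?':((189,303,72),(230,303,72),None)}
for k,(a,b,x) in P.items():
    A,B=f(*a),f(*b); d=A-B; print(k,A.round(1),B.round(1),'mid',((A+B)/2).round(1),'w',np.hypot(*d[:2]).round(1),'yaw',(np.arctan2(d[0],-d[1])).round(3) ,x)
print('ball',f(207,377,109).round(1))
im=c['image'].astype(int); g=im.sum(2)/3; m=(g[20:160,0:116]>110).astype(np.uint8); m=cv2.morphologyEx(m,cv2.MORPH_OPEN,np.ones((3,3)))
n,l,s,_=cv2.connectedComponentsWithStats(m)
for i in range(1,n):
    if 1500<s[i,4]<6000:
        cs,_=cv2.findContours((l==i).astype(np.uint8),0,1); b=cv2.boxPoints(cv2.minAreaRect(cs[0])); print(s[i],(b+[0,20]).tolist())
        ap=cv2.approxPolyDP(cs[0],6,True)[:,0]; w=np.array([ray(c,u,v+20,11)[:2] for u,v in ap]); print('plate poly',(ap+[0,20]).tolist(),w.round(1).tolist(),w.mean(0))
E
python3 b.py
```

```text
tf [530.  -71.9  60. ] [529.5 -45.8  60. ] mid [529.7 -58.8  60. ] w 26.1 yaw 0.02 -80
tb [600.3 -70.6  60. ] [599.8 -44.6  60. ] mid [600.  -57.6  60. ] w 26.0 yaw 0.02 -8
bf [603.  -99.8  59. ] [601.3 -15.   59. ] mid [602.1 -57.4  59. ] w 84.8 yaw 0.02 -8
strip [634.  -80.5  66. ] [633.1 -33.8  66. ] mid [633.6 -57.2  66. ] w 46.6 yaw 0.02 24
stop [640.6 -95.2  68. ] [639.  -17.9  68. ] mid [639.8 -56.5  68. ] w 77.3 yaw 0.02 None
nose? [616.8 -63.8  72. ] [616.6 -50.1  72. ] mid [616.7 -57.   72. ] w 13.7 yaw 0.02 None
ball [627. -57. 109.]
[  16   19   62  101 3768] [[14.823524475097656, 41.29411315917969], [51.76470947265625, 32.05882263183594], [77.94117736816406, 136.7647247314453], [40.99999237060547, 146.00001525878906]]
plate poly [[16, 41], [42, 138], [77, 137], [53, 39]] [[442.7, -363.5], [541.2, -357.2], [539.3, -318.0], [440.1, -324.9]] [ 490.82290235 -340.88474872]
[   0   41  116   99 1707] [[0.0, 158.99996948242188], [0.0, 60.99999237060547], [114.99998474121094, 61.0], [114.99998474121094, 158.99996948242188]]
plate poly [[0, 61], [0, 159], [115, 159], [8, 140]] [[462.3, -384.6], [565.7, -409.7], [563.1, -279.3], [544.2, -395.6]] [ 533.79605983 -367.2839201 ]
```

Request:
move_arm(
  dp=[
    [15,-1.4,-10],
    [15,-1.4,-15],
    [13,-1.3,-20],
    [0,0,-25],
    [0,0,-20],
    [0,0,-15],
    [0,0,-6],
    [0,0,0],
    [0,0,0],
  ],
  rotation=[
    [0,0,0],
    [0,0,0],
    [0,0,0],
    [0,0,0],
    [0,0,0],
    [0,0,0],
    [0,0,0],
    [0,0,0],
    [0,0,0],
  ],
  hand=[0.45,0.45,0.45,0.45,0.45,0.45,0.45,0.1,0.1],
  newtons=20,
)

```text
clock: 3.32
eef_pos: [627.3, -57.1, 95.3]
eef_rot: [-3.141, 0.001, -3.122]
wrist_force: [0.6, 0.5, -0.6]
finger_gap: 25.7
finger_force: 0.0
```

Request:
move_arm(
  dp=[
    [0,0,0],
    [0,0,0],
    [0,0,0],
  ],
  rotation=[
    [0,0,0],
    [0,0,0],
    [0,0,0],
  ],
  hand=[0.1,0.1,0.1],
)

```text
clock: 3.7
eef_pos: [627.3, -57.4, 95.0]
eef_rot: [-3.141, 0.001, -3.123]
wrist_force: [-0.4, -2.4, 5.0]
finger_gap: 18.6
finger_force: 20.0
```

Request:
move_arm(
  dp=[
    [3.1,0,6.7],
    [3.8,0.1,6.3],
    [4.4,0.1,5.9],
    [5.0,0.1,5.4],
    [5.5,0.1,4.9],
    [0,0,0],
  ],
  rotation=[
    [0,0,0],
    [0,0,0],
    [0,0,0],
    [0,0,0],
    [0,0,0],
    [0,0,0],
  ],
  hand=[0.1,0.1,0.1,0.1,0.1,0.1],
)

```text
clock: 4.45
eef_pos: [649.5, -56.9, 124.3]
eef_rot: [-3.141, 0.001, -3.122]
wrist_force: [-0.8, -5.2, 1.3]
finger_gap: 18.7
finger_force: 20.0
```

Request:
move_arm(
  dp=[
    [5.9,0.1,4.3],
    [6.3,0.1,3.7],
    [6.7,0.1,3.1],
    [3.6,0.1,1.3],
    [0,0,0],
    [0,0,0],
  ],
  rotation=[
    [0,0,0],
    [0,0,0],
    [0,0,0],
    [0,0,0],
    [0,0,0],
    [0,0,0],
  ],
  hand=[0.1,0.1,0.1,0.1,0.1,0.1],
)

```text
clock: 5.2
eef_pos: [672.0, -56.4, 136.7]
eef_rot: [-3.141, 0.001, -3.122]
wrist_force: [0.3, -5.8, 3.3]
finger_gap: 18.6
finger_force: 20.0
```

Request:
move_arm(
  dp=[
    [0,0,0],
    [0,0,0],
    [0,0,0],
    [0,0,15],
    [0,0,25],
    [-10,0,40],
    [-20,-10,30],
    [-20,-20,20],
  ],
  rotation=[
    [0,0,0],
    [0,0,0],
    [0,0,0],
    [0,0,0],
    [0,0,0],
    [0,0,0],
    [0,0,0],
    [0,0,0],
  ],
  hand=[0.45,0.45,0.45,0.45,0.45,0.6,1,1],
)

```text
clock: 6.2
eef_pos: [621.0, -86.1, 268.9]
eef_rot: [-3.141, 0.003, -3.121]
wrist_force: [-0.4, -0.8, 0.0]
finger_gap: 68.5
finger_force: 0.0
```

Request:
move_arm(
  dp=[
    [-20,-30,0],
    [-25,-45,-5],
    [-25,-45,-15],
    [-25,-45,-20],
    [-25,-45,-25],
    [-16,-44,-20],
    [0,0,0],
    [0,0,0],
  ],
  rotation=[
    [0,0,0.01],
    [0,0,0.01],
    [0,0,0.01],
    [0,0,0.01],
    [0,0,0.007],
    [0,0,0],
    [0,0,0],
    [0,0,0],
  ],
  hand=[1,1,1,1,1,1,1,1],
)

```text
clock: 7.2
eef_pos: [485.8, -340.1, 182.2]
eef_rot: [-3.141, 0.001, -3.075]
wrist_force: [0.2, -0.1, -0.3]
finger_gap: 93.9
finger_force: 0.0
```

```bash
cat > p.py <<'E'
from h import *
c=wsnap('w2.png')
E
python3 p.py
```

```text
clock 7.2
eef_pos [ 485.763 -340.115  182.189]
eef_rot [-3.141e+00  1.000e-03 -3.075e+00]
wrist_force [ 0.191 -0.076 -0.296]
joints [-0.673  0.413  1.423  0.     1.304 -2.31 ]
```

View pics/w2.png

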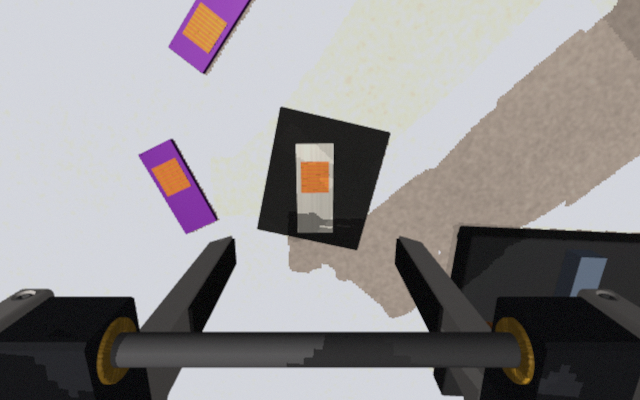

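The plate is clear of other objects, at px cols 295–333 and rows 143–234, with the patch towards the robot. Its lower part is in shadow.

```bash
cat > p2.py <<'E'
from h import *
c=dict(np.load('pics/w2.png.npz')); g=c['image'].astype(int).sum(2)/3
o=np.zeros(2)
E_=[];L=[];Rr=[]
for v in list(range(150,208,3)):
    r=g[v,280:350]; i=np.where(r>95)[0]; L.append((280+i[0]-.5,v)); Rr.append((280+i[-1]+.5,v))
for S in(L,Rr):
    w=np.array([ray(c,u,v,11)[:2] for u,v in S]); k=np.polyfit(w[:,0],w[:,1],1); print('yaw',np.arctan(k[0]).round(4),'y@490',np.polyval(k,490).round(1))
for u in(302,314,326):
    print(u,g[225:245,u].astype(int).tolist(), g[136:150,u].astype(int).tolist())
    print(ray(c,u,142.5,11)[:2].round(1),ray(c,u,233.5,11)[:2].round(1))
E
python3 p2.py
```

```text
yaw 0.0781 y@490 -360.4
yaw 0.062 y@490 -320.1
302 [99, 100, 100, 102, 101, 99, 101, 78, 36, 17, 15, 16, 18, 62, 110, 135, 140, 143, 141, 143] [33, 37, 32, 37, 30, 30, 42, 109, 181, 206, 205, 206, 205, 206]
[ 441.3 -356.5] [ 543.3 -350.7]
314 [100, 101, 102, 101, 101, 102, 103, 73, 26, 22, 17, 22, 19, 17, 18, 20, 103, 141, 151, 153] [33, 31, 29, 33, 32, 33, 45, 117, 183, 204, 204, 205, 207, 205]
[ 440.4 -343.9] [ 542.4 -337.1]
326 [115, 157, 153, 114, 115, 117, 117, 85, 23, 19, 17, 21, 19, 17, 17, 19, 22, 20, 57, 118] [32, 26, 32, 33, 31, 30, 43, 132, 173, 179, 180, 179, 178, 178]
[ 439.6 -331.3] [ 541.5 -323.5]
```

Request:
move_arm(
  dp=[
    [-2.8,-0.6,-40],
    [0,0,-45],
    [0,0,-40],
    [0,0,-25],
    [0,0,-15],
    [0,0,-6],
    [0,0,-4],
    [0,0,0],
  ],
  rotation=[
    [0,0,0.002],
    [0,0,0],
    [0,0,0],
    [0,0,0],
    [0,0,0],
    [0,0,0],
    [0,0,0],
    [0,0,0],
  ],
  hand=[0.7,0.7,0.7,0.7,0.7,0.7,0.7,0.7],
)

```text
clock: 8.25
eef_pos: [482.8, -341.1, 6.6]
eef_rot: [-3.141, 0.001, -3.073]
wrist_force: [-0.2, 0.4, -0.7]
finger_gap: 65.9
finger_force: 0.0
```

Request:
move_arm(
  dp=[
    [0,0,-1],
    [0,0,0],
    [0,0,0],
    [0,0,0],
    [0,0,0],
    [0,0,0],
  ],
  rotation=[
    [0,0,0],
    [0,0,0],
    [0,0,0],
    [0,0,0],
    [0,0,0],
    [0,0,0],
  ],
  hand=[0.3,0.3,0.3,0.3,0.3,0.3],
  newtons=40,
)

```text
clock: 9.0
eef_pos: [482.6, -341.0, 5.2]
eef_rot: [-3.141, 0.0, -3.073]
wrist_force: [-0.3, 0.2, 1.9]
finger_gap: 38.9
finger_force: 40.0
```

Request:
move_arm(
  dp=[
    [0,0,5],
    [0,0,15],
    [0,0,35],
    [4,25,35],
    [8,50,0],
    [8,55,0],
    [8,55,0],
    [8,50,0],
    [5,33,0],
    [3,14,-12],
  ],
  rotation=[
    [0,0,0],
    [0,0,0],
    [0,0,0],
    [0,0,-0.01],
    [0,0,-0.01],
    [0,0,-0.01],
    [0,0,-0.01],
    [0,0,-0.01],
    [0,0,0],
    [0,0,0],
  ],
  hand=[0.3,0.3,0.3,0.3,0.3,0.3,0.3,0.3,0.3,0.3],
)

```text
clock: 10.25
eef_pos: [527.2, -57.5, 84.2]
eef_rot: [-3.141, 0.002, -3.122]
wrist_force: [0.5, 0.2, -2.3]
finger_gap: 39.3
finger_force: 40.0
```

Request:
move_arm(
  dp=[
    [0,0,-8],
    [0,0,-5],
    [0,0,0],
    [0,0,0],
  ],
  rotation=[
    [0,0,0],
    [0,0,0],
    [0,0,0],
    [0,0,0],
  ],
  hand=[0.3,0.3,0.3,0.3],
)

```text
clock: 10.75
eef_pos: [526.6, -59.6, 70.2]
eef_rot: [-3.141, 0.0, -3.124]
wrist_force: [-0.5, 0.3, -2.2]
finger_gap: 39.2
finger_force: 40.0
```

```bash
python3 -c "
from h import *
c=wsnap('w3.png')
im=c['image'][120:380,180:460,::-1]; cv2.imwrite('pics/w3c.png',cv2.resize(im,None,fx=2,fy=2,interpolation=cv2.INTER_CUBIC))"
```

```text
clock 10.75
eef_pos [526.559 -59.567  70.221]
eef_rot [-3.141  0.    -3.124]
wrist_force [-0.479  0.338 -2.25 ]
joints [-0.182  0.41   1.713 -0.     1.019 -1.77 ]
```

View pics/w3c.png

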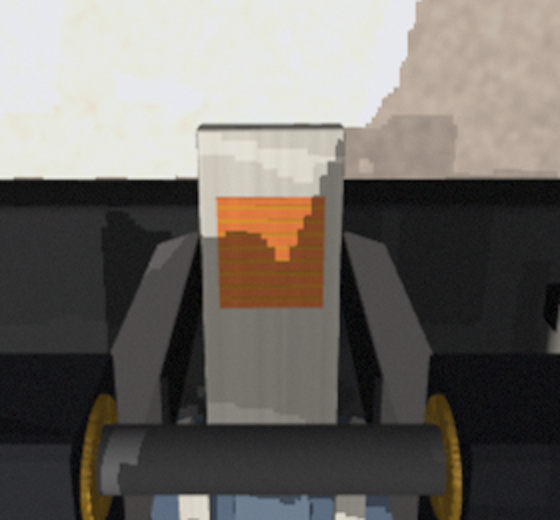

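The plate is held; trailing corners are at full-image (279,185) and (351.5,185). The gripper bar hides the lead end, but the view below it shows the strips straddling the tongue.

```bash
python3 -c "
from h import *
c=dict(np.load('pics/w3.png.npz'))
H=lambda p:(lambda d:np.array([d[0]+.018*d[1],d[1]-.018*d[0]]))(p[:2]-[609.8,-57.4])
for q in((198,129),(343,129),(207,420),(336,420)):
  print(q,H(ray(c,180+q[0]/2-.25,120+q[1]/2-.25,76)).round(1))
for q in((180,497),(207,497),(336,497),(365,497)): print(q,H(ray(c,180+q[0]/2-.25,120+q[1]/2-.25,66)).round(1))
for q in((216,500),(333,500)): print(q,H(ray(c,180+q[0]/2-.25,120+q[1]/2-.25,60)).round(1))
"
```

```text
(198, 129) [-124.5  -19.7]
(343, 129) [-124.5   19.5]
(207, 420) [-32.6 -19.7]
(336, 420) [-32.6  20.1]
(180, 497) [  5.6 -30.8]
(207, 497) [  5.6 -21.6]
(336, 497) [ 5.5 22.1]
(365, 497) [ 5.5 31.9]
(216, 500) [ 12.4 -19.2]
(333, 500) [12.3 21.8]
```

Request:
move_arm(
  dp=[
    [0,0.2,-3],
    [0,0.2,-3],
    [0,0,-1],
    [0,0,0],
    [5,0.1,0],
    [5,0.1,0],
    [5,0.1,0],
    [5,0.1,0],
    [5,0.1,0],
    [0,0,0],
  ],
  rotation=[
    [0,0,0],
    [0,0,0],
    [0,0,0],
    [0,0,0],
    [0,0,0],
    [0,0,0],
    [0,0,0],
    [0,0,0],
    [0,0,0],
    [0,0,0],
  ],
  hand=[0.3,0.3,0.3,0.3,0.3,0.3,0.3,0.3,0.3,0.3],
)

```text
clock: 12.05
eef_pos: [551.8, -58.0, 63.0]
eef_rot: [-3.142, 0.0, -3.123]
wrist_force: [0.5, -0.8, -3.6]
finger_gap: 39.3
finger_force: 40.0
```

Request:
move_arm(
  dp=[
    [4,0.1,0],
    [4,0.1,0],
    [2,0,-0.5],
    [0,0,-0.4],
    [0,0,0],
  ],
  rotation=[
    [0,0,0],
    [0,0,0],
    [0,0,0],
    [0,0,0],
    [0,0,0],
  ],
  hand=[0.3,0.3,0.3,0.3,0.3],
)

```text
clock: 12.68
eef_pos: [561.6, -57.8, 62.2]
eef_rot: [-3.142, 0.0, -3.123]
wrist_force: [1.6, -0.4, -1.7]
finger_gap: 39.0
finger_force: 40.0
```

Request:
move_arm(
  dp=[
    [0,0,-0.3],
    [0,0,0],
    [0,0,0],
    [0,0,15],
    [0,0,25],
    [-25,-0.5,5],
    [-25,-0.5,0],
    [-16,-0.2,0],
    [0,0,0],
    [0,0,0],
  ],
  rotation=[
    [0,0,0],
    [0,0,0],
    [0,0,0],
    [0,0,0],
    [0,0,0],
    [0,0,0],
    [0,0,0],
    [0,0,0],
    [0,0,0],
    [0,0,0],
  ],
  hand=[0.3,0.6,0.6,0.6,0.6,0.2,0,0,0,0],
)

```text
clock: 13.92
eef_pos: [496.3, -59.1, 107.5]
eef_rot: [-3.141, 0.001, -3.123]
wrist_force: [0.5, 0.3, 1.0]
finger_gap: 10.1
finger_force: 0.0
```

```bash
python3 -c "
from h import *
c=wsnap('w4.png')
im=c['image'][120:400,160:480,::-1]; cv2.imwrite('pics/w4c.png',cv2.resize(im,None,fx=2,fy=2,interpolation=cv2.INTER_CUBIC))"
```

```text
clock 13.925
eef_pos [496.276 -59.1   107.465]
eef_rot [-3.141e+00  1.000e-03 -3.123e+00]
wrist_force [0.489 0.292 0.99 ]
joints [-0.192  0.296  1.77   0.     1.074 -1.781]
```

View pics/w4c.png

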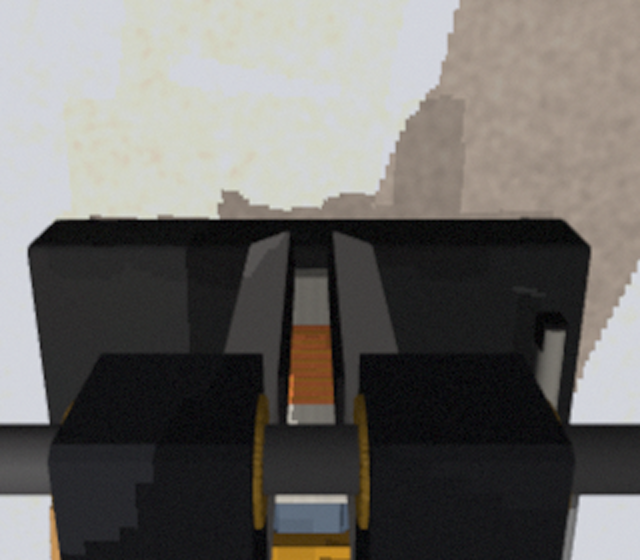

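Between the closing fingers the trailing edge is at crop row ~268. The plain end is at row ~503 and the gold stop's front is at row ~533.

```bash
python3 -c "
from h import *
c=dict(np.load('pics/w4.png.npz'))
H=lambda p:(lambda d:np.array([d[0]+.018*d[1],d[1]-.018*d[0]]))(p[:2]-[609.8,-57.4])
for r,z in((268,68),(495,68),(503,60),(503,68),(533,68),(533,60)): print(r,z,H(ray(c,160+310/2-.25,120+r/2-.25,z)).round(1))
"
```

```text
268 68 [-92.9   0.7]
495 68 [6.9 0.8]
503 60 [18.3  0.8]
503 68 [10.8  0.8]
533 68 [25.9  0.8]
533 60 [33.9  0.8]
```

Request:
move_arm(
  dp=[
    [0,0,-20],
    [0,0,-18],
    [0,0,-6.5],
    [0,0,0],
    [4,0.1,0],
    [4,0.1,0],
    [2,0,0],
    [2,0,0],
    [2,0,0],
    [0,0,0],
  ],
  rotation=[
    [0,0,0],
    [0,0,0],
    [0,0,0],
    [0,0,0],
    [0,0,0],
    [0,0,0],
    [0,0,0],
    [0,0,0],
    [0,0,0],
    [0,0,0],
  ],
  hand=[0,0,0,0,0,0,0,0,0,0],
)

```text
clock: 15.22
eef_pos: [509.6, -58.8, 62.3]
eef_rot: [-3.142, 0.0, -3.123]
wrist_force: [-0.7, 0.6, -0.2]
finger_gap: 0.3
finger_force: 0.0
```

Request:
move_arm(
  dp=[
    [2,0,0],
    [2,0,0],
    [2,0.1,0],
    [2,0,0],
    [2,0,0],
    [2,0.1,0],
    [2,0,0],
    [0,0,0],
  ],
  rotation=[
    [0,0,0],
    [0,0,0],
    [0,0,0],
    [0,0,0],
    [0,0,0],
    [0,0,0],
    [0,0,0],
    [0,0,0],
  ],
  hand=[0,0,0,0,0,0,0,0],
)

```text
clock: 16.23
eef_pos: [523.8, -58.6, 62.4]
eef_rot: [-3.142, 0.001, -3.123]
wrist_force: [0.3, -0.3, 0.6]
finger_gap: 0.6
finger_force: 0.0
```

Request:
move_arm(
  dp=[
    [1,0,0],
    [1,0,0],
    [1,0,0],
    [1,0.1,0],
    [1,0,0],
    [1,0,0],
    [0,0,0],
  ],
  rotation=[
    [0,0,0],
    [0,0,0],
    [0,0,0],
    [0,0,0],
    [0,0,0],
    [0,0,0],
    [0,0,0],
  ],
  hand=[0,0,0,0,0,0,0],
)

```text
clock: 17.1
eef_pos: [529.7, -58.5, 62.4]
eef_rot: [-3.142, 0.0, -3.123]
wrist_force: [-1.0, 0.2, 1.4]
finger_gap: 0.4
finger_force: 0.8
```

```bash
python3 -c "
from h import *
c=wsnap('w5.png')
im=c['image'][200:400,240:400,::-1]; cv2.imwrite('pics/w5c.png',cv2.resize(im,None,fx=3,fy=3,interpolation=cv2.INTER_CUBIC))"
```

```text
clock 17.1
eef_pos [529.663 -58.542  62.373]
eef_rot [-3.142  0.    -3.123]
wrist_force [-0.991  0.23   1.366]
joints [-0.179  0.427  1.709  0.     1.005 -1.768]
```

View pics/w5c.png

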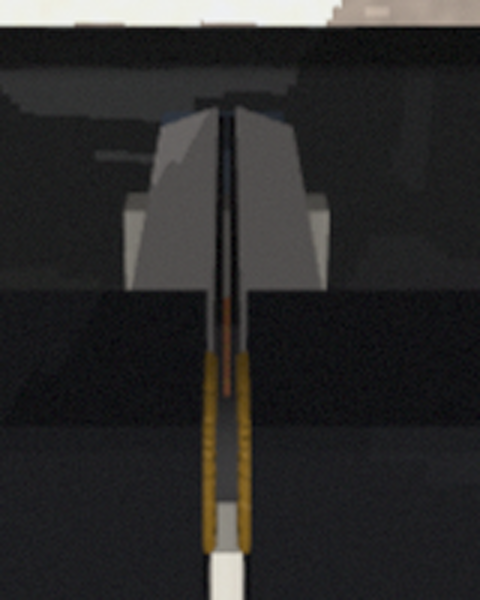

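The plate's trailing edge shows on both sides of the closed fingers at crop row ~195–210.

```bash
python3 -c "
from h import *
c=dict(np.load('pics/w5.png.npz'))
H=lambda p:(lambda d:np.array([d[0]+.018*d[1],d[1]-.018*d[0]]))(p[:2]-[609.8,-57.4])
for u,r,z in((135,208,68),(318,208,68),(135,194,60),(318,194,60)): print(r,z,H(ray(c,240+u/3,200+r/3,z)).round(1))
"
```

```text
208 68 [-70.5 -16.6]
208 68 [-70.6  18.9]
194 60 [-69.5 -17.3]
194 60 [-69.6  19.7]
```

Request:
move_arm(
  dp=[
    [0.5,0,0],
    [0.5,0,0],
    [0.5,0,0],
    [0.5,0,0],
    [0,0,0],
  ],
  rotation=[
    [0,0,0],
    [0,0,0],
    [0,0,0],
    [0,0,0],
    [0,0,0],
  ],
  hand=[0,0,0,0,0],
)

```text
clock: 17.77
eef_pos: [531.6, -58.5, 62.4]
eef_rot: [-3.142, 0.0, -3.123]
wrist_force: [-3.3, -0.1, 2.0]
finger_gap: 0.5
finger_force: 1.3
```

Request:
move_arm(
  dp=[
    [0.4,0,0],
    [0.4,0,0],
    [0,0,0],
  ],
  rotation=[
    [0,0,0],
    [0,0,0],
    [0,0,0],
  ],
  hand=[0,0,0],
)

```text
clock: 18.15
eef_pos: [532.3, -58.5, 62.3]
eef_rot: [3.142, 0.0, -3.123]
wrist_force: [-3.0, 0.0, 2.1]
finger_gap: 0.2
finger_force: 1.4
```

Request:
move_arm(
  dp=[
    [0.4,0,0],
    [0.4,0,0],
    [0,0,0],
  ],
  rotation=[
    [0,0,0],
    [0,0,0],
    [0,0,0],
  ],
  hand=[0,0,0],
)

```text
clock: 18.52
eef_pos: [532.9, -58.5, 62.4]
eef_rot: [3.142, -0.001, -3.123]
wrist_force: [-5.8, -0.9, 4.0]
finger_gap: 0.1
finger_force: 2.7
```

Request:
move_arm(
  dp=[
    [0.4,0,0],
    [0.4,0,0],
    [0,0,0],
  ],
  rotation=[
    [0,0,0],
    [0,0,0],
    [0,0,0],
  ],
  hand=[0,0,0],
)

```text
clock: 18.9
eef_pos: [533.0, -58.5, 62.3]
eef_rot: [3.141, -0.002, -3.123]
wrist_force: [-11.6, -0.3, 7.9]
finger_gap: 0.6
finger_force: 5.4
```

Request:
move_arm(
  dp=[
    [-1,0,0],
    [-8,0,0],
    [-10,0,10],
    [0,0,40],
    [20,0,50],
    [40,0.5,40],
    [40,0.5,10],
    [40,0.5,0],
    [20,0.4,0],
    [0,0,0],
  ],
  rotation=[
    [0,0,0],
    [0,0,0],
    [0,0,0],
    [0,0,0],
    [0,0,0],
    [0,0,0],
    [0,0,0],
    [0,0,0],
    [0,0,0],
    [0,0,0],
  ],
  hand=[0,0,0,0.2,0.45,0.45,0.45,0.45,0.45,0.45],
)

```text
clock: 20.15
eef_pos: [675.0, -56.6, 212.1]
eef_rot: [3.142, -0.0, -3.123]
wrist_force: [0.5, -0.2, -0.9]
finger_gap: 42.3
finger_force: 0.0
```

```bash
python3 -c "
from h import *
c=wsnap('w6.png')
im=c['image'][60:330,200:440,::-1]; cv2.imwrite('pics/w6c.png',cv2.resize(im,None,fx=2.2,fy=2.2,interpolation=cv2.INTER_CUBIC))"
```

```text
clock 20.15
eef_pos [674.98  -56.565 212.098]
eef_rot [ 3.142 -0.    -3.123]
wrist_force [ 0.514 -0.225 -0.862]
joints [-0.138  0.591  1.092  0.     1.459 -1.727]
```

View pics/w6c.png

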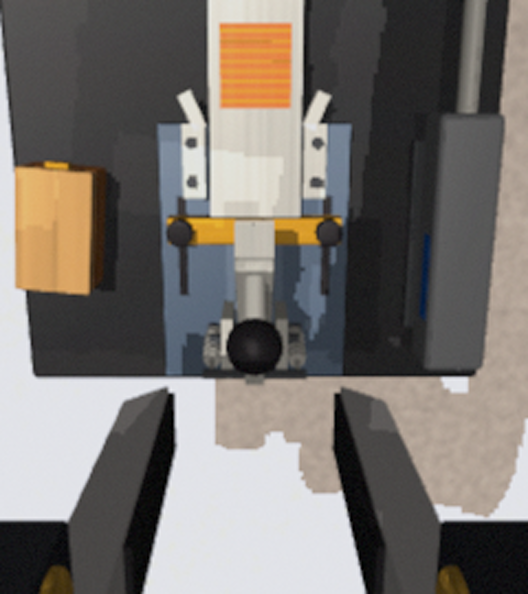

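The plate sits square against the gold stop (crop row 216). The clip is up with its ball at crop (254,346), and the case is untouched.

```bash
python3 -c "
from h import *
c=dict(np.load('pics/w6.png.npz'))
print(ray(c,200+254/2.2,60+346/2.2,151.7))
H=lambda p:(lambda d:np.array([d[0]+.018*d[1],d[1]-.018*d[0]]))(p[:2]-[609.8,-57.4])
for u in(212,300):print(H(ray(c,200+u/2.2,60+216/2.2,68)))
"
```

```text
[674.7558406  -55.70997926 151.7       ]
[ 31.99391302 -18.23092609]
[31.93343147 21.03649414]
```

Request:
move_arm(
  dp=[
    [0,0.2,-25],
    [0,0.1,-25],
    [0,0,-15],
    [0,0,-10],
    [0,0,0],
    [0,0,0],
    [0,0,0],
    [0,0,0],
    [0,0,0],
  ],
  rotation=[
    [0,0,0],
    [0,0,0],
    [0,0,0],
    [0,0,0],
    [0,0,0],
    [0,0,0],
    [0,0,0],
    [0,0,0],
    [0,0,0],
  ],
  hand=[0.45,0.45,0.45,0.45,0.1,0.1,0.1,0.1,0.1],
  newtons=25,
)

```text
clock: 21.32
eef_pos: [675.2, -56.5, 138.1]
eef_rot: [-3.141, 0.001, -3.123]
wrist_force: [0.2, -0.6, 5.2]
finger_gap: 18.5
finger_force: 25.0
```

Request:
move_arm(
  dp=[
    [-3.4,0,-1.1],
    [-3.5,-0.1,-1.3],
    [-6.7,-0.1,-3.1],
    [-6.3,-0.1,-3.7],
    [-5.9,-0.1,-4.3],
    [-5.5,-0.1,-4.9],
    [-5.0,-0.1,-5.4],
    [0,0,0],
  ],
  rotation=[
    [0,0,0],
    [0,0,0],
    [0,0,0],
    [0,0,0],
    [0,0,0],
    [0,0,0],
    [0,0,0],
    [0,0,0],
  ],
  hand=[0.1,0.1,0.1,0.1,0.1,0.1,0.1,0.1],
)

```text
clock: 22.32
eef_pos: [637.9, -57.1, 112.6]
eef_rot: [-3.142, -0.002, -3.124]
wrist_force: [-0.7, -4.3, 0.3]
finger_gap: 18.2
finger_force: 25.0
```

Request:
move_arm(
  dp=[
    [-2.2,0,-2.9],
    [-2.1,-0.1,-3.0],
    [-1.0,0,-1.5],
    [-1.0,0,-1.6],
    [0,0,0],
    [0,0,0],
  ],
  rotation=[
    [0,0,0],
    [0,0,0],
    [0,0,0],
    [0,0,0],
    [0,0,0],
    [0,0,0],
  ],
  hand=[0.1,0.1,0.1,0.1,0.1,0.1],
)

```text
clock: 23.08
eef_pos: [632.3, -57.2, 104.3]
eef_rot: [-3.141, -0.0, -3.123]
wrist_force: [-1.2, -5.0, -1.3]
finger_gap: 18.4
finger_force: 25.0
```

Request:
move_arm(
  dp=[
    [-0.5,0,-0.9],
    [-0.5,0,-0.9],
    [-0.5,0,-0.9],
    [0,0,0],
  ],
  rotation=[
    [0,0,0],
    [0,0,0],
    [0,0,0],
    [0,0,0],
  ],
  hand=[0.1,0.1,0.1,0.1],
)

```text
clock: 23.58
eef_pos: [630.7, -57.3, 101.5]
eef_rot: [-3.141, -0.0, -3.123]
wrist_force: [-1.1, -6.0, -1.2]
finger_gap: 18.7
finger_force: 25.0
```

Request:
move_arm(
  dp=[
    [-0.4,0,-0.7],
    [-0.3,0,-0.6],
    [0,0,0],
  ],
  rotation=[
    [0,0,0],
    [0,0,0],
    [0,0,0],
  ],
  hand=[0.1,0.1,0.1],
)

```text
clock: 23.95
eef_pos: [630.2, -57.3, 100.5]
eef_rot: [-3.141, 0.0, -3.123]
wrist_force: [0.0, -5.7, -0.7]
finger_gap: 18.1
finger_force: 25.0
```

Request:
move_arm(
  dp=[
    [-0.2,0,-0.4],
    [-0.2,0,-0.4],
    [0,0,0],
  ],
  rotation=[
    [0,0,0],
    [0,0,0],
    [0,0,0],
  ],
  hand=[0.1,0.1,0.1],
)

```text
clock: 24.32
eef_pos: [630.2, -57.3, 100.4]
eef_rot: [-3.141, 0.002, -3.123]
wrist_force: [0.1, -4.6, 4.5]
finger_gap: 18.0
finger_force: 25.0
```

Request:
move_arm(
  dp=[
    [-0.2,0,-0.3],
    [0,0,0],
  ],
  rotation=[
    [0,0,0],
    [0,0,0],
  ],
  hand=[0.1,0.1],
)

```text
clock: 24.58
eef_pos: [630.2, -57.3, 100.4]
eef_rot: [-3.141, 0.002, -3.123]
wrist_force: [-0.0, -4.7, 5.1]
finger_gap: 18.5
finger_force: 25.0
```

Request:
move_arm(
  dp=[
    [0,0,0.3],
    [0,0,0],
    [0,0,0],
    [0,0,0],
    [0,0,15],
    [0,0,30],
    [0,0,40],
    [-20,0,30],
    [-20,0,10],
    [0,0,0],
  ],
  rotation=[
    [0,0,0],
    [0,0,0],
    [0,0,0],
    [0,0,0],
    [0,0,0],
    [0,0,0],
    [0,0,0],
    [0,0,0],
    [0,0,0],
    [0,0,0],
  ],
  hand=[0.1,0.45,0.45,0.45,0.45,0.45,0.45,0.45,0.45,0.45],
)

```text
clock: 25.82
eef_pos: [589.4, -57.1, 226.9]
eef_rot: [-3.141, 0.003, -3.124]
wrist_force: [0.4, -0.8, 0.6]
finger_gap: 42.4
finger_force: 0.0
```

```bash
python3 -c "
from h import *
c=wsnap('w7.png')
im=c['image'][60:330,200:440,::-1]; cv2.imwrite('pics/w7c.png',cv2.resize(im,None,fx=2.2,fy=2.2,interpolation=cv2.INTER_CUBIC))"
```

```text
clock 25.825
eef_pos [589.449 -57.054 226.9  ]
eef_rot [-3.141e+00  3.000e-03 -3.124e+00]
wrist_force [ 0.388 -0.85   0.564]
joints [-0.158  0.378  1.367  0.     1.394 -1.747]
```

View pics/w7c.png

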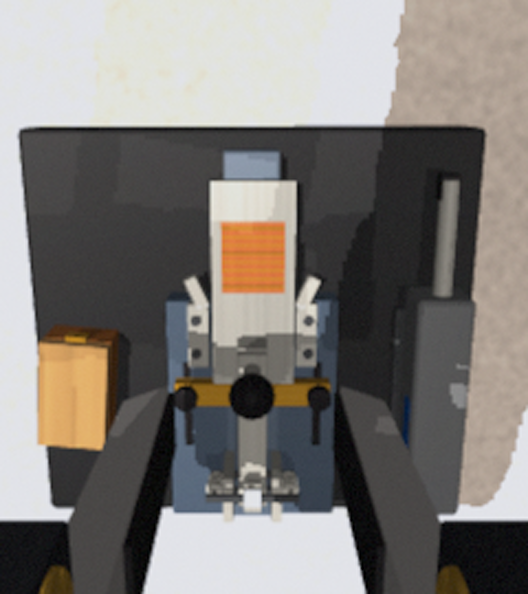

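The clip is down on the plate (ball at crop 252,396). The plate touches the stop at crop row ~382, with its trailing end at row 181 and the patch up, and the gripper is clear of everything.

```bash
python3 -c "
from cell import manip
print(manip.sign_off())"
```

```text
the job is handed in; nothing more can be done
None
```

The job is handed in at about 26 s: the plate is home against the brass stop, patch up, with the clip lowered onto it under control and released; however, the press against the stop peaked at 11.6 N, over the 2 to 8 N asked, before I backed off.

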